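# Slide a shim plate under a load cell

## Robot

A 6-joint arm with a two-finger parallel gripper is mounted at the origin on a cart in front of the work surface, level with it; the furniture and walls round the work are solid. World frame = base frame: x ahead of the robot, y to its left, z up, the work surface at z = 0. Lengths are in m, angles in degrees, forces in N, time in s.
With the tool pointing down it reaches from about 0.4 to 0.825 m from the base axis. Payload 7 kg.
Tool frame: the origin (TCP) lies at the very end of the fingers, on their centre line; the grasp point (between the pads) lies 19 mm behind it; z points along the fingers, y is the line along which they close (so a half turn about z gives the same grasp; the last joint's range is limited). The gripper opens to 88 mm and grips with 3 to 60 N. Pads are 19 mm wide; open, the fingers measure 130 mm over their backs; the gripper's body (78 mm by 193 mm) begins 47 mm behind the grasp point.
Start: joints at [-59.868, 20.546, 0.682, 0, -70.136, -16.507], TCP at [0.159, -0.656, 0.227] pointing down, gripper open.
Joint ranges: [-176.03, 176.03], [-82.01, 121.73], [-58.28, 71.71], [-173.87, 95.51], [-174.79, -0.11], [-173.66, 173.66]. Speed limits (degrees/s): [136.94, 136.94, 172.46, 180, 180, 180].

## Interface

Orientations are given as [roll, pitch, yaw] about the fixed x, y, z axes, in that order (R = Rz(yaw) Ry(pitch) Rx(roll)).
In Python, from plant import r gives the robot as it stands. The module is installed in compiled form; this text tells all that it offers.
- The arm moves only by the tool jog_arm, never from a script. Its arguments are lists of equal length, an entry for each row: "travel": the shift along the tool's x, y, z each as a share of 50 cm, from -1 to 1, a list of three; "dr": the turn, a rotation vector about the tool's x, y, z each as a share of 360 degrees, from -1 to 1, a list of three; "claw": the opening, from 0 (shut) to 1 (fully open). A call has exactly 10 rows; each row is the pose to reach, as a shift and turn from the pose commanded when the call began, along the tool's axes at that moment, turning the shorter way round; what a row does not reach only later rows make up. A row lasts 1/8 s, in which the tool goes at most 62.5 mm and 10.7 degrees, less where a joint would pass 70% of its speed; a pose out of reach is approached as far as the arm can. A call with a number of a shift or a turn outside -1 to 1 is refused whole. A call with a gripper value outside its range is refused whole. The fingers move at their own pace and stop on an object; "newtons" is the grip in N (left out, the last holds). Time passes only in rows, so rows that repeat a pose let the fingers close, or fill a call up. It gives the time, the measured TCP pose, the force, the opening and the grip force at its end, in the units of the state.
- r.get_state(): the state, without advancing time (a new reading comes with each control period).
- r.capture(name): name is "scene" or "top" or "wrist"; returns a dict with "pixels" (384x512x3 uint8, red, green, blue), "range_z" (384x512 float32, m along the optical axis (not along the pixel's ray), 0 where there is no reading), "fx", "fy", "cx", "cy" (pixels), "position" and "attitude" of the camera in the world; the wrist camera has in their place "hand_eye" (4x4, takes a point from camera to tool coordinates, whose origin is the TCP and whose axes are the flange's). Camera axes: x right, y up, looking along -z (the intrinsics and any distortion apply to the point x, -y, -z); pixel columns grow to the right and rows downward; lengths in m; the calibration is good to about 2 mm. The wrist camera is an equidistant fisheye: a pixel r from the principal point sees the ray r / f radians off the axis. A picture is of the moment at which its call begins: read the wrist's pose just before it.
- r.close_job(): hands the job in; it is judged then, once.
Trained networks look in the newest picture that a camera, given by its name, has taken for a name from the list of things; names that differ only in an ending like _2 or _b are one class to them, and where a whole thing is asked for, a point or a joint stands for the part that bears it (a point fixed in the world has none). Each returns a list of dicts, best first, with "conf" (0 to 1); they miss things now and then, are a little off and sometimes report something else, mostly with a low value. They report only what shows in the picture. A call takes as long as a camera call.
- r.boxes_of(name, camera): "extent" ([left, top, right, bottom] in pixels, round what is visible of it).
- r.regions_of(name, camera): "pixels" (384x512 bool, what is visible of it) and "extent" ([left, top, right, bottom] in pixels, round what is visible of it).
- r.tip_of(name, camera): "at" ([column, row] in pixels: a listed point, or the origin of a listed thing).
The state is a dict: "time_s": time; "joints": joint angles; "qd": joint speeds; "joint_torque": joint torques, N m; "tcp_pos": TCP position; "eef_rot": TCP orientation; "contact_force": force on the tool from outside, world axes, zero at the start; "moment": the same for the moment, N m; "gripper_width": finger opening in m; "gripper_force": force on a finger pad.
Only numpy, scipy, OpenCV 4.12 (cv2) and the standard library are available. Lean on these libraries where they do the work, as an engineer would, in place of code of your own. Each camera call takes 0.05 s, during which the arm holds its last target. There are 200 camera calls.

## Task

Push the brass-coloured shim plate with the fingertips, flat along the pan floor, through the low gap under the load cell until its leading edge rests square against the yellow stop bar, then take the fingers away. Nothing is gripped or picked up: the plate must never be lifted or tipped, the robot must not touch the load cell or its fixture, and the other things lying about, including the two nuts on the load cell, stay where they are.

Things in the scene. Friction and masses are not known exactly. Their poses are not given: they have to be found in the camera images.
- shim: loose flat brass-coloured aluminium plate, 120 (its x) x 70 (its y) x 10 mm thick, about 0.25 kg, lying on the pan floor (z = 0); origin at the centre of its underside; its -x end is the leading edge that goes in first, at its +x end (the tail) a red band crosses the top
- shim_nose (a point): middle of the plate's leading edge, 60 mm from the plate's centre along its -x, at half thickness
- shim_tail (a point): middle of the plate's tail edge, 60 mm from its centre along its +x, at half thickness; push here along the plate's -x
- fixture: fixture bolted to the floor: a silver load cell (bar 130 mm along the fixture's y, 33 mm along its x) lies as a bridge on two dark spacer feet; two rails 10 mm high lead from them to a yellow stop bar (130 x 8 mm, 16 mm high). Origin on the floor under the middle of the load cell. The open mouth faces its +x, away from the robot; the plate goes in along its -x, roughly towards the robot
- mouth (a point): middle of the mouth under the load cell's front face, on the floor, 16.5 mm from the fixture's origin along its +x. The opening is 94 mm wide between the feet (y from -47 to +47 mm) and 14 mm high; the load cell's top is 47 mm above the floor, flat screw heads on it reach 51 mm. With the plate home its tail stands out 48 mm in front of the mouth
- stop (a point): middle of the stop bar's face that the plate must meet, 55 mm from the fixture's origin along its -x, 5 mm above the floor. The pan has walls 50 mm high round the work, roughly at x = 0.345 and 0.71, y = -0.09 and 0.19 (a thin rib)
- nut_a: steel hex nut, 22 mm wide, 10 mm high, lying loose on top of the load cell (bystander); origin at the centre of its underside
- nut_b: second such nut on top of the load cell (bystander); origin at the centre of its underside
- check_weight: brass check weight, 27 mm across, 46 mm high, standing on the pan floor beyond the rib to the left (bystander); origin at the centre of its underside
- tape_measure: yellow tape measure, 37 x 77 x 67 mm high, on the pan floor to the left (bystander); origin at the centre of its underside
- cutters: side cutters with red handles, 144 mm long, 12 mm high, on the pan floor to the left (bystander); origin at the centre of their underside
- screwdriver: screwdriver with red handle, 192 mm long, 28 mm high, on the pan floor to the left (bystander); origin at the centre of its underside
- screwdriver_yel: screwdriver with yellow handle, 167 mm long, 28 mm high, on the raised frame (50 mm high) to the right (bystander); origin at the centre of its underside

How it is judged (in metres and radians):
On the way:
1. the plate's leading edge is under the load cell (x of shim_nose in the frame of fixture below 0.0165 m and y of shim_nose in the frame of fixture between -0.047 and 0.047 m).
At the end, for the whole second after the job is handed in: The plate lies flat and still in the gap under the load cell, the middle of its leading edge within 4 mm of the stop bar and the plate square to it within 0.06 rad (x of shim_nose in the frame of fixture below -0.051 m and y of shim_nose in the frame of fixture between -0.016 and 0.016 m and angle between the x axis of shim and the x axis of fixture, either way round below 0.06 rad and angle between shim's own z axis and vertical below 0.04 rad and height (world z) of shim below 0.004 m and linear speed of shim below 0.01 m/s); the robot touches nothing.
It fails at once if the plate is lifted (8 mm) or tipped (0.12 rad) (height (world z) of shim above 0.008 m or angle between shim's own z axis and vertical above 0.12 rad).
It fails at once if the robot touches the load cell or its fixture (3 N) (contact force between any of the fingers, the arm and fixture above 3 N).
It fails at once if a bystander is moved by more than 15 mm (distance of any of nut_a, nut_b, check_weight, tape_measure, cutters, screwdriver, screwdriver_yel from where it was at the start of the episode above 0.015 m).
It also fails if it takes over 61 s, if anything falls off the work surface, if the arm or the gripper's body presses on something with over 40 N, if the wrist force passes 120 N, or if a joint passes its speed limit or range.

## Working session

There is one attempt and no reset: what is moved stays moved. The work goes in short steps, Python scripts to look and compute and a tool call to move; the robot and the scene stay as the last step left them, time stands still between calls to the robot, and variables do not carry over. Pictures are saved under pics/ and viewed, at most 10 in all, crops included, and the job is handed in when it is done.

Besides the shell and the picture viewer there is one more tool, called as name(argument=value, ...) on one line, values as JSON. jog_arm: Moves the arm, as the interface text tells. Its arguments: {"type":"object","properties":{"travel":{"type":"array"},"dr":{"type":"array"},"claw":{"type":"array"},"newtons":{"type":"number"}},"required":["travel","dr","claw"]}

```bash
mkdir -p pics; cat > h.py <<'E'
import numpy as np, cv2
from plant import r
from scipy.spatial.transform import Rotation as R
def Rm(a):
    a=np.array(a,float)
    if a.shape==(3,3): return a
    if a.size==4: return R.from_quat(a).as_matrix()
    return R.from_euler('xyz',a,degrees=True).as_matrix()
def cloud(c):
    v,u=np.mgrid[0:384,0:512]; z=c['range_z']
    p=np.stack([(u-c['cx'])/c['fx']*z,-(v-c['cy'])/c['fy']*z,-z],-1)
    return p@Rm(c['attitude']).T+np.array(c['position'])
E
python3 - <<'E'
from h import *
ims=[]
for n in('top','scene'):
    c=r.capture(n); print(n,{k:c[k] for k in c if k not in('pixels','range_z')})
    cv2.imwrite(f'pics/{n}0.png',c['pixels'][...,::-1])
    P=cloud(c); np.savez(f'{n}.npz',P=P,px=c['pixels'])
    for t in('shim','fixture'):
        for d in r.regions_of(t,n)[:2]:
            q=P[d['pixels']&(c['range_z']>0)]
            print(t,d['conf'],d['extent'],np.median(q,0),q.min(0),q.max(0))
    for t in('shim_nose','shim_tail','mouth','stop','nut_a'):
        for d in r.tip_of(t,n)[:2]:
            u,v=map(int,np.round(d['at'])); print(t,d['conf'],d['at'],P[min(v,383),min(u,511)])
print(r.get_state())
E
```

```text
top {'fx': 420.5970052630154, 'fy': 420.5970052630154, 'cx': 249.7615057724651, 'cy': 191.78664666510272, 'position': array([0.38222014, 0.1242036 , 1.06655796]), 'attitude': array([  8.64160232,   0.5208741 , -91.08104834])}
shim 0.87 [280.4, 162.1, 307.7, 209.4] [0.55296472 0.02361084 0.01047093] [ 0.49209108 -0.01578085  0.00171257] [0.61477581 0.0603745  0.01640806]
fixture 0.98 [246.9, 225.6, 301.7, 262.9] [0.41859609 0.07409147 0.04486206] [ 0.3618088   0.00111736 -0.00382461] [0.45157088 0.13695568 0.0591726 ]
shim_nose 0.96 [296.1, 211.6] [ 4.90107991e-01  1.41975711e-02 -1.64979616e-04]
shim_tail 0.96 [293.3, 165.0] [0.61008565 0.01867826 0.01029713]
mouth 0.75 [269.9, 231.7] [0.43758097 0.08388554 0.05624949]
stop 0.78 [276.3, 257.7] [ 0.37547874  0.06820891 -0.00213444]
stop 0.56 [139.9, 226.9] [0.45827061 0.40584965 0.01976162]
nut_a 0.46 [280.4, 229.9] [0.44250756 0.05915909 0.04581876]
nut_a 0.43 [267.2, 236.9] [0.42581702 0.09135667 0.05609562]
scene {'fx': 402.57202835335954, 'fy': 402.57202835335954, 'cx': 249.96223995366944, 'cy': 195.47207726092654, 'position': arr
[... 1127 characters left out ...]
04479927]
{'time_s': 0.8, 'joints': array([-5.98682219e+01,  2.05451391e+01,  6.82469075e-01, -5.31785651e-04,
       -7.01351378e+01, -1.65077890e+01]), 'qd': array([-0.01464212,  0.08526893,  0.09846154, -0.02027168,  0.04220507,
        0.06068306]), 'joint_torque': array([ 1.76694421e-04, -5.82285976e+01,  2.93287772e+01,  7.00176805e+00,
        1.26424647e-02, -9.10659963e-06]), 'tcp_pos': array([ 0.15898976, -0.65599383,  0.22657725]), 'eef_rot': array([-1.79998040e+02,  1.10245403e-03, -1.66376192e+02]), 'contact_force': array([ 0.22420176,  0.06062575, -0.85311308]), 'moment': array([ 0.02219385, -0.06175133, -0.01445428]), 'gripper_force': 0.0, 'gripper_width': 0.08794094728443597}
```

```bash
python3 - <<'E'
from h import *
d=np.load('top.npz');P=d['P'];px=d['px']
im=cv2.resize(px[120:280,170:340],None,fx=4.5,fy=3.7,interpolation=cv2.INTER_CUBIC)
cv2.imwrite('pics/topcrop.png',im[:590,:,::-1])
def rect(m,n):
    c,l=cv2.connectedComponents(m.astype(np.uint8))
    for i in range(1,c):
        if (l==i).sum()>25:
            q=P[l==i][:,:2].astype(np.float32);print(n,len(q),cv2.minAreaRect(q),q.mean(0))
X,Y,Z=P[...,0],P[...,1],P[...,2]
roi=(X>.35)&(X<.70)&(Y>-.08)&(Y<.18)
rect(roi&(Z>.03)&(Z<.065),'cell')
hsv=cv2.cvtColor(px,cv2.COLOR_RGB2HSV)
for t in [(int(u),int(v)) for u,v in[(294,190),(294,167),(296,205),(276,259),(262,259)]]: print(t,hsv[t[1],t[0]],P[t[1],t[0]])
br=roi&(Z<.03)&(hsv[...,1]>90)
rect(br,'sat')
E
```

```text
cell 724 ((0.4300200641155243, 0.072385773062706), (0.03238159045577049, 0.12956753373146057), 7.534551620483398) [0.42971352 0.07252363]
(294, 190) [ 17 152 191] [0.54551446 0.0181756  0.00840183]
(294, 167) [  7 167 169] [0.60504346 0.01618374 0.00916088]
(296, 205) [ 17 149 190] [0.50666962 0.01475793 0.01135099]
(276, 259) [ 19 140 159] [0.37318316 0.06937635 0.01883823]
(262, 259) [ 17  38 126] [0.37368826 0.10343828 0.00113492]
sat 1296 ((0.5534210205078125, 0.020921040326356888), (0.12122891843318939, 0.073468416929245), 4.324864387512207) [0.5523777  0.02206292]
sat 230 ((0.3710435628890991, 0.06319556385278702), (0.011752747930586338, 0.13199271261692047), 7.672111511230469) [0.37083706 0.06383723]
```

View pics/topcrop.png

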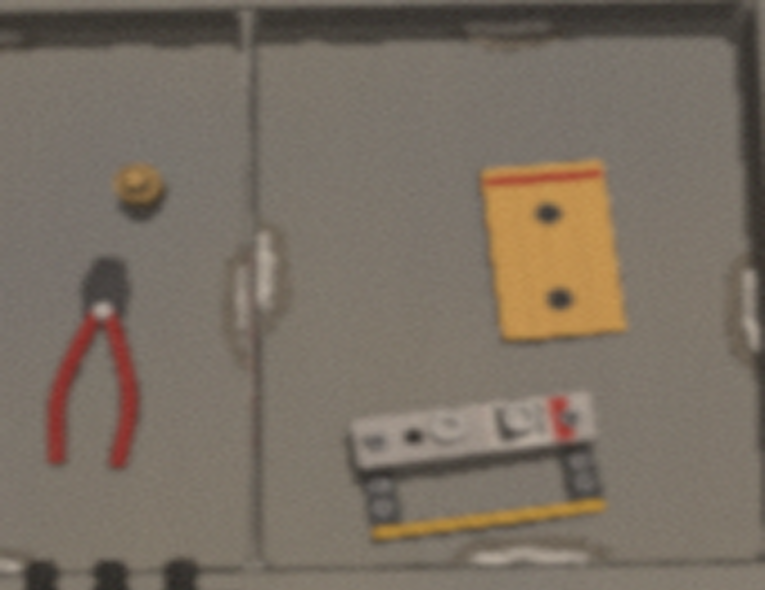

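```bash
python3 - <<'E'
from h import *
for n in('top','scene'):
    P=np.load(n+'.npz')['P']
    X,Y,Z=P[...,0],P[...,1],P[...,2]
    for y0 in np.arange(-.2,-.02,.02):
        m=(X>.42)&(X<.70)&(Y>y0)&(Y<y0+.02)
        if m.sum(): print(n,y0.round(3),m.sum(),np.percentile(Z[m],[5,50,99]).round(3), X[m&(Z>.06)].round(2)[:6])
from h import r
r.capture('top')
d=r.regions_of('screwdriver_yel','top'); P=np.load('top.npz')['P']
for k in d[:2]: q=P[k['pixels']];print(k['conf'],q.min(0),q.max(0))
s=r.get_state(); T=Rm(s['eef_rot']); 
print((T.T@(np.array([.562,-.047,.16])-s['tcp_pos'])/.5).round(4), s['time_s'])
E
```

```text
top -0.2 950 [0.047 0.054 0.101] [0.7  0.7  0.7  0.7  0.69 0.69]
top -0.18 1000 [0.046 0.051 0.097] [0.7  0.7  0.7  0.7  0.69 0.69]
top -0.16 951 [0.046 0.049 0.081] [0.7  0.7  0.7  0.69 0.69 0.69]
top -0.14 924 [0.046 0.049 0.079] [0.45 0.45 0.45 0.45 0.45 0.45]
top -0.12 912 [0.046 0.049 0.054] [0.43 0.43 0.43 0.43 0.42 0.42]
top -0.1 1302 [-0.002  0.014  0.053] []
top -0.08 843 [-0.004 -0.     0.005] []
top -0.06 843 [-0.004 -0.     0.004] []
top -0.04 831 [-0.004 -0.     0.005] []
scene -0.2 483 [-0.674  0.059  0.1  ] [0.7  0.69 0.67 0.67 0.66 0.66]
scene -0.18 526 [-0.653  0.057  0.097] [0.7  0.7  0.69 0.69 0.67 0.67]
scene -0.16 551 [-0.655  0.049  0.086] [0.7  0.69 0.69 0.68 0.67 0.67]
scene -0.14 525 [-0.656  0.048  0.078] [0.45 0.44 0.45 0.44 0.44 0.45]
scene -0.12 514 [-0.656  0.048  0.053] [0.43 0.43 0.42 0.42 0.42]
scene -0.1 1374 [-0.653  0.017  0.051] []
scene -0.08 524 [-0.655 -0.001  0.003] []
scene -0.06 541 [-0.655 -0.001  0.002] []
scene -0.04 503 [-0.656 -0.001  0.002] []
0.62 [ 0.38222014 -0.21032564  0.04607514] [0.62148316 0.1242036  1.06655796]
[-1.0703  0.9938  0.1331] 0.9
```

jog_arm(travel=[[-1, 0.93, 0.05], [-1, 0.93, 0.05], [-1, 0.93, 0.05], [-1, 0.93, 0.05], [-1, 0.93, 0.05], [-1, 0.93, 0.05], [-1, 0.93, 0.05], [-1, 0.93, 0.05], [-1, 0.93, 0.05], [-1, 0.93, 0.05]], dr=[[0, 0, -0.233], [0, 0, -0.233], [0, 0, -0.233], [0, 0, -0.233], [0, 0, -0.233], [0, 0, -0.233], [0, 0, -0.233], [0, 0, -0.233], [0, 0, -0.233], [0, 0, -0.233]], claw=[0.7, 0.7, 0.7, 0.7, 0.7, 0.7, 0.7, 0.7, 0.7, 0.7])

```text
time_s: 2.15
tcp_pos: [0.5043, -0.1329, 0.2042]
eef_rot: [-179.9, -0.0, -82.5]
contact_force: [0.9, -0.8, -0.4]
gripper_width: 0.0612
gripper_force: 0.0
```

jog_arm(travel=[[-0.155, -0.137, 0.1], [-0.155, -0.137, 0.1], [-0.155, -0.137, 0.1], [-0.155, -0.137, 0.1], [-0.155, -0.137, 0.1], [-0.155, -0.137, 0.1], [-0.155, -0.137, 0.1], [-0.155, -0.137, 0.1], [-0.155, -0.137, 0.1], [-0.155, -0.137, 0.1]], dr=[[0, 0, 0], [0, 0, 0], [0, 0, 0], [0, 0, 0], [0, 0, 0], [0, 0, 0], [0, 0, 0], [0, 0, 0], [0, 0, 0], [0, 0, 0]], claw=[0.7, 0.7, 0.7, 0.7, 0.7, 0.7, 0.7, 0.7, 0.7, 0.7])

```text
time_s: 3.4
tcp_pos: [0.5611, -0.0491, 0.1537]
eef_rot: [-180.0, -0.0, -82.5]
contact_force: [0.5, 0.8, -0.5]
gripper_width: 0.0612
gripper_force: 0.0
```

jog_arm(travel=[[0, 0, 0.08], [0, 0, 0.16], [0, 0, 0.22], [0, 0, 0.26], [0, 0, 0.28], [0, 0, 0.29], [0, 0, 0.295], [0, 0, 0.298], [0, 0, 0.298], [0, 0, 0.298]], dr=[[0, 0, 0], [0, 0, 0], [0, 0, 0], [0, 0, 0], [0, 0, 0], [0, 0, 0], [0, 0, 0], [0, 0, 0], [0, 0, 0], [0, 0, 0]], claw=[0.7, 0.7, 0.7, 0.7, 0.7, 0.7, 0.7, 0.7, 0.7, 0.7])

```text
time_s: 4.65
tcp_pos: [0.5613, -0.049, 0.0051]
eef_rot: [-180.0, 0.0, -82.5]
contact_force: [-0.9, -0.9, 0.0]
gripper_width: 0.0616
gripper_force: 0.0
```

jog_arm(travel=[[-0.012, 0, 0], [-0.024, 0, 0], [-0.036, 0, 0], [-0.046, 0, 0], [-0.056, 0, 0], [-0.066, 0, 0], [-0.076, 0, 0], [-0.086, 0, 0], [-0.096, 0, 0], [-0.106, 0, 0]], dr=[[0, 0, 0], [0, 0, 0], [0, 0, 0], [0, 0, 0], [0, 0, 0], [0, 0, 0], [0, 0, 0], [0, 0, 0], [0, 0, 0], [0, 0, 0]], claw=[0.7, 0.7, 0.7, 0.7, 0.7, 0.7, 0.7, 0.7, 0.7, 0.7])

```text
time_s: 5.9
tcp_pos: [0.5541, 0.0038, 0.0047]
eef_rot: [180.0, -0.0, -82.5]
contact_force: [0.2, -2.0, -1.1]
gripper_width: 0.0611
gripper_force: 0.7
```

jog_arm(travel=[[-0.009, 0, 0], [-0.018, 0, 0], [-0.027, 0, 0], [-0.036, 0, 0], [-0.045, 0, 0], [-0.054, 0, 0], [-0.063, 0, 0], [-0.07, 0, 0], [-0.075, 0, 0], [-0.075, 0, 0]], dr=[[0, 0, 0], [0, 0, 0], [0, 0, 0], [0, 0, 0], [0, 0, 0], [0, 0, 0], [0, 0, 0], [0, 0, 0], [0, 0, 0], [0, 0, 0]], claw=[0.7, 0.7, 0.7, 0.7, 0.7, 0.7, 0.7, 0.7, 0.7, 0.7])

```text
time_s: 7.15
tcp_pos: [0.5493, 0.0409, 0.0047]
eef_rot: [-180.0, 0.0, -82.5]
contact_force: [0.6, 0.7, 0.3]
gripper_width: 0.0616
gripper_force: 0.0
```

```bash
cat >> h.py <<'E'
def look(name):
    c=r.capture('top');P=cloud(c);px=c['pixels'];X,Y,Z=P[...,0],P[...,1],P[...,2]
    im=cv2.resize(px[120:280,170:340],None,fx=4.5,fy=3.7,interpolation=cv2.INTER_CUBIC)
    cv2.imwrite(f'pics/{name}.png',im[:590,:,::-1])
    hsv=cv2.cvtColor(px,cv2.COLOR_RGB2HSV)
    m=((X>.38)&(X<.69)&(Y>-.08)&(Y<.18)&(Z<.03)&(hsv[...,1]>90)).astype(np.uint8)
    n,l,s,_=cv2.connectedComponentsWithStats(m); i=1+s[1:,4].argmax()
    q=P[l==i][:,:2]; (cx,cy),wh,a=cv2.minAreaRect(q.astype(np.float32))
    o=np.array([.430,.0724]);a0=np.deg2rad(7.55);F=np.array([[np.cos(a0),np.sin(a0)],[-np.sin(a0),np.cos(a0)]])
    print('shim',cx,cy,wh,a,'fix',F@(np.array([cx,cy])-o)); st=r.get_state();print('tcp fix',F@(st['tcp_pos'][:2]-o),st['tcp_pos'],st['contact_force'])
    for k in('shim_nose','shim_tail'):
        for d in r.tip_of(k,'top')[:1]:
            u,v=d['at'];z0=.005;ray=Rm(c['attitude'])@np.array([(u-c['cx'])/c['fx'],-(v-c['cy'])/c['fy'],-1]);cp=np.array(c['position']);w=cp+ray*(z0-cp[2])/ray[2]
            print(k,d['conf'],w,F@(w[:2]-o))
E
python3 -c "
from h import *
look('t1')"
```

```text
shim 0.5033290386199951 0.0907425731420517 (0.04235236346721649, 0.054477471858263016) 9.436273574829102 fix [0.07510337 0.00854875]
tcp fix [ 0.11409453 -0.0469664 ] [0.54927638 0.0408318  0.00467088] [-0.05579145  0.12793365  0.00688556]
shim_nose 0.58 [0.48282019 0.08376929 0.005     ] [0.0538561  0.00433061]
```

View pics/t1.png

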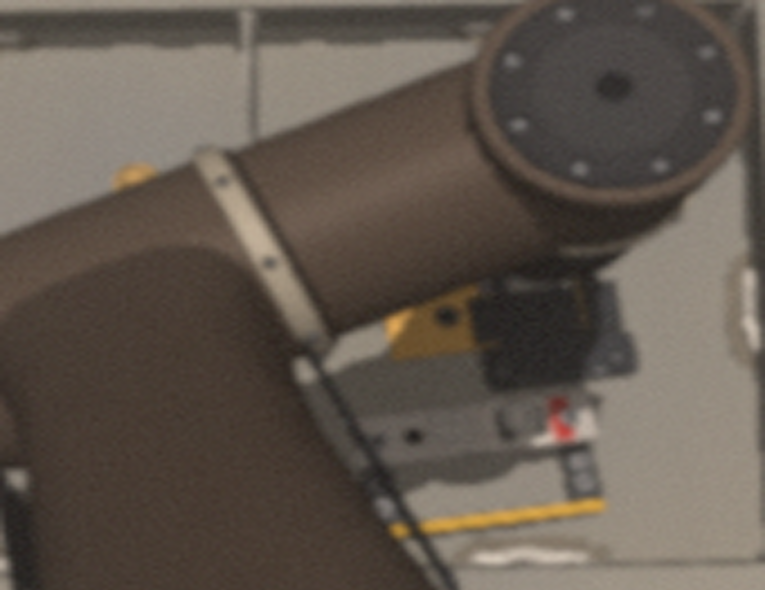

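jog_arm(travel=[[0.02, 0, 0], [0.05, 0, 0], [0.06, 0, 0], [0.06, 0, -0.05], [0.06, 0, -0.12], [0.06, 0, -0.2], [0.06, -0.05, -0.2], [0, -0.15, -0.2], [-0.05, -0.2, -0.2], [-0.05, -0.2, -0.2]], dr=[[0, 0, 0], [0, 0, 0], [0, 0, 0], [0, 0, 0], [0, 0, 0], [0, 0, 0.03], [0, 0, 0.06], [0, 0, 0.09], [0, 0, 0.12], [0, 0, 0.14]], claw=[0.7, 0.7, 0.7, 0.7, 0.7, 0.7, 0.5, 0.3, 0.25, 0.25])

```text
time_s: 8.55
tcp_pos: [0.6466, 0.0797, 0.104]
eef_rot: [-180.0, -0.0, -133.1]
contact_force: [-0.3, -0.8, -1.0]
gripper_width: 0.0267
gripper_force: 0.0
```

```bash
python3 -c "
from h import *
look('t2'); s=r.get_state(); print(s['eef_rot'],s['gripper_width'])
c=r.capture('scene');P=cloud(c);cv2.imwrite('pics/s2.png',cv2.resize(c['pixels'][150:270,190:350],None,fx=4.8,fy=4.8,interpolation=2)[...,::-1])
for d in r.regions_of('shim','scene')[:1]:
  q=P[d['pixels']];q=q[(q[:,2]>.004)&(q[:,2]<.02)];print(d['conf'],d['extent'],cv2.minAreaRect(q[:,:2].astype(np.float32)))
"
```

```text
shim 0.542550265789032 0.08694297820329666 (0.12066585570573807, 0.07179538160562515) 7.240776538848877 fix [ 0.11348534 -0.00037123]
tcp fix [ 0.21457778 -0.0218525 ] [0.64558874 0.07893061 0.10388827] [-0.62821499  0.21028539  0.06210466]
shim_nose 0.96 [0.48581131 0.08090793 0.005     ] [0.05644532 0.00110104]
shim_tail 0.66 [0.59341359 0.08298607 0.005     ] [ 0.1633878  -0.01097684]
[ 1.79977014e+02 -4.24164413e-02 -1.32785963e+02] 0.02256544134339856
0.7 [247.0, 195.8, 284.2, 230.3] ((0.5426693558692932, 0.0881335586309433), (0.1240706592798233, 0.0726509615778923), 6.5376434326171875)
```

View pics/s2.png

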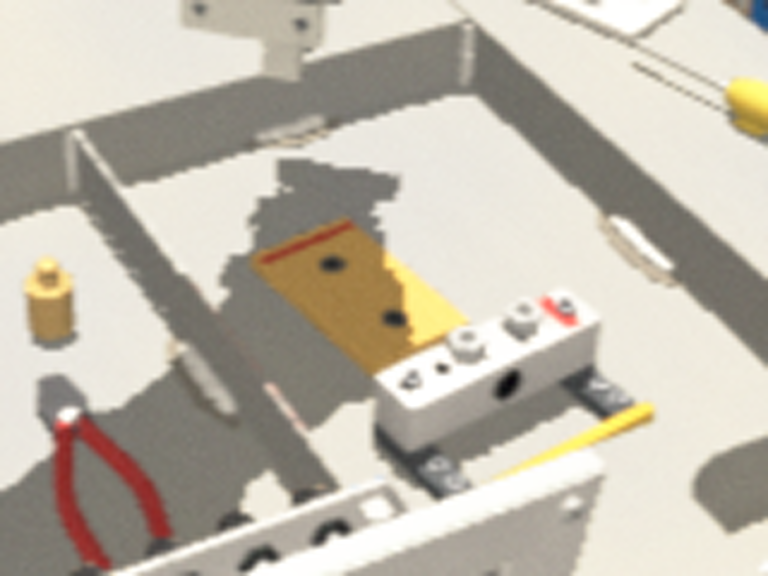

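jog_arm(travel=[[-0.028, 0.034, 0], [-0.028, 0.034, 0], [-0.028, 0.034, 0], [-0.028, 0.034, 0.02], [-0.028, 0.034, 0.1], [-0.028, 0.034, 0.15], [-0.028, 0.034, 0.18], [-0.028, 0.034, 0.193], [-0.028, 0.034, 0.199], [-0.028, 0.034, 0.199]], dr=[[0, 0, 0.025], [0, 0, 0.05], [0, 0, 0.08], [0, 0, 0.11], [0, 0, 0.11], [0, 0, 0.11], [0, 0, 0.11], [0, 0, 0.11], [0, 0, 0.11], [0, 0, 0.11]], claw=[0.25, 0.25, 0.25, 0.25, 0.25, 0.25, 0.25, 0.25, 0.25, 0.25])

```text
time_s: 10.05
tcp_pos: [0.6426, 0.1005, 0.0058]
eef_rot: [180.0, 0.1, -172.5]
contact_force: [0.4, -0.6, 0.3]
gripper_width: 0.0216
gripper_force: 0.0
```

```bash
python3 -c "
from h import *
look('t3'); s=r.get_state(); print(s['eef_rot'],s['gripper_width'],s['time_s'])"
```

```text
shim 0.542410671710968 0.0870007574558258 (0.12056365609169006, 0.07221198827028275) 7.596437931060791 fix [ 0.11335455 -0.00029561]
tcp fix [ 2.14518436e-01 -9.51134206e-05] [0.64267118 0.10049158 0.0059822 ] [-0.2143054  -0.25276999 -0.71629406]
shim_nose 0.77 [0.48169564 0.07823233 0.005     ] [ 0.05201378 -0.00101059]
shim_tail 0.81 [0.59567289 0.09089848 0.005     ] [ 0.16666714 -0.00342987]
[ 1.79982167e+02  6.63694640e-02 -1.72485259e+02] 0.02197035640620312 10.2
```

jog_arm(travel=[[0.016, 0, 0.002], [0.032, 0, 0.002], [0.044, 0, 0.002], [0.054, 0, 0.002], [0.065, 0, 0.002], [0.077, 0, 0.002], [0.089, 0, 0.002], [0.101, 0, 0.002], [0.113, 0, 0.002], [0.125, 0, 0.002]], dr=[[0, 0, 0], [0, 0, 0], [0, 0, 0], [0, 0, 0], [0, 0, 0], [0, 0, 0], [0, 0, 0], [0, 0, 0], [0, 0, 0], [0, 0, 0]], claw=[0.25, 0.25, 0.25, 0.25, 0.25, 0.25, 0.25, 0.25, 0.25, 0.25])

```text
time_s: 11.45
tcp_pos: [0.58, 0.0922, 0.0043]
eef_rot: [180.0, 0.0, -172.5]
contact_force: [1.8, -0.4, 1.1]
gripper_width: 0.0218
gripper_force: 0.7
```

jog_arm(travel=[[0.012, 0, 0], [0.024, 0, 0], [0.036, 0, 0], [0.048, 0, 0], [0.06, 0, 0], [0.072, 0, 0], [0.084, 0, 0], [0.096, 0, 0], [0.106, 0, 0], [0.112, 0, 0]], dr=[[0, 0, 0], [0, 0, 0], [0, 0, 0], [0, 0, 0], [0, 0, 0], [0, 0, 0], [0, 0, 0], [0, 0, 0], [0, 0, 0], [0, 0, 0]], claw=[0.25, 0.25, 0.25, 0.25, 0.25, 0.25, 0.25, 0.25, 0.25, 0.25])

```text
time_s: 12.7
tcp_pos: [0.5244, 0.0848, 0.0042]
eef_rot: [-180.0, -0.0, -172.5]
contact_force: [0.9, 1.0, 1.2]
gripper_width: 0.022
gripper_force: 0.8
```

```bash
python3 -c "
from h import *
look('t4'); s=r.get_state(); print(s['eef_rot'],s['gripper_width'],s['time_s'])"
```

```text
shim 0.4739244878292084 0.07821783423423767 (0.05247195065021515, 0.0710018202662468) 7.28462553024292 fix [ 4.43081010e-02 -3.90039464e-06]
tcp fix [ 0.09483657 -0.00015771] [0.52403512 0.08470437 0.00416381] [0.8171576  0.57142359 0.68144547]
shim_nose 0.88 [0.39499003 0.06653383 0.005     ] [-0.03547721 -0.00121531]
shim_tail 0.77 [0.51885636 0.07394315 0.005     ] [ 0.08828878 -0.01014519]
[-1.79988982e+02 -5.01195143e-02 -1.72503128e+02] 0.021686313014721684 12.85
```

jog_arm(travel=[[0.007, 0, 0], [0.014, 0, 0], [0.02, 0, 0], [0.025, 0, 0], [0.029, 0, 0], [0.032, 0, 0], [0.034, 0, 0], [0.036, 0, 0], [0.038, 0, 0], [0.039, 0, 0]], dr=[[0, 0, 0], [0, 0, 0], [0, 0, 0], [0, 0, 0], [0, 0, 0], [0, 0, 0], [0, 0, 0], [0, 0, 0], [0, 0, 0], [0, 0, 0]], claw=[0.25, 0.25, 0.25, 0.25, 0.25, 0.25, 0.25, 0.25, 0.25, 0.25])

```text
time_s: 14.1
tcp_pos: [0.5054, 0.0823, 0.0042]
eef_rot: [180.0, 0.0, -172.5]
contact_force: [1.2, 1.2, -0.6]
gripper_width: 0.0221
gripper_force: 0.4
```

jog_arm(travel=[[0.001, 0, 0], [0.002, 0, 0], [0.003, 0, 0], [0.003, 0, 0], [0.004, 0, 0], [0.004, 0, 0], [0.004, 0, 0], [0.004, 0, 0], [0.004, 0, 0], [0.004, 0, 0]], dr=[[0, 0, 0], [0, 0, 0], [0, 0, 0], [0, 0, 0], [0, 0, 0], [0, 0, 0], [0, 0, 0], [0, 0, 0], [0, 0, 0], [0, 0, 0]], claw=[0.25, 0.25, 0.25, 0.25, 0.25, 0.25, 0.25, 0.25, 0.25, 0.25])

```text
time_s: 15.35
tcp_pos: [0.5047, 0.0826, 0.0046]
eef_rot: [180.0, 0.1, -172.5]
contact_force: [6.7, -1.5, -1.8]
gripper_width: 0.0215
gripper_force: 3.1
```

jog_arm(travel=[[-0.01, 0, 0], [-0.04, 0, 0], [-0.08, 0, 0], [-0.1, 0, 0], [-0.1, 0, -0.04], [-0.1, 0, -0.12], [-0.1, 0, -0.2], [-0.1, 0, -0.25], [-0.1, 0, -0.25], [-0.1, 0, -0.25]], dr=[[0, 0, 0], [0, 0, 0], [0, 0, 0], [0, 0, 0], [0, 0, 0], [0, 0, 0], [0, 0, 0], [0, 0, 0], [0, 0, 0], [0, 0, 0]], claw=[0.25, 0.25, 0.25, 0.25, 0.25, 0.25, 0.25, 0.25, 0.25, 0.25])

```text
time_s: 16.6
tcp_pos: [0.5524, 0.0883, 0.1285]
eef_rot: [-180.0, -0.1, -172.5]
contact_force: [0.0, -0.4, 0.6]
gripper_width: 0.022
gripper_force: 0.0
```

```bash
python3 -c "
from h import *
look('t5')
c=r.capture('scene');P=cloud(c);cv2.imwrite('pics/s5.png',cv2.resize(c['pixels'][170:270,230:350],None,fx=5.8,fy=5.8,interpolation=2)[...,::-1])
"
```

```text
shim 0.47102275490760803 0.07746264338493347 (0.04642575979232788, 0.07277930527925491) 7.712477684020996 fix [ 0.0413323  -0.00037128]
tcp fix [ 0.12327984 -0.00034631] [0.55225658 0.08825459 0.12813383] [ 0.85372131 -0.63119246  0.55827508]
shim_nose 0.82 [0.37075318 0.06348893 0.005     ] [-0.05990402 -0.0010493 ]
shim_tail 0.95 [0.49293733 0.06830677 0.005     ] [ 0.06185389 -0.01232716]
```

View pics/s5.png

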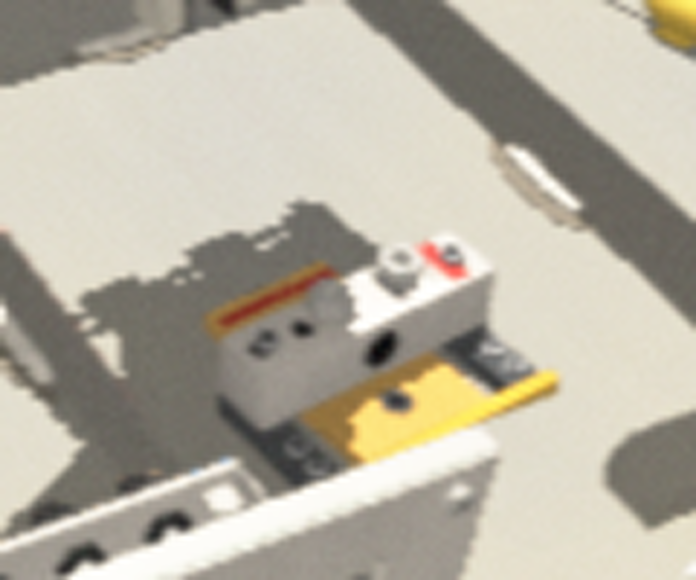

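View pics/t5.png

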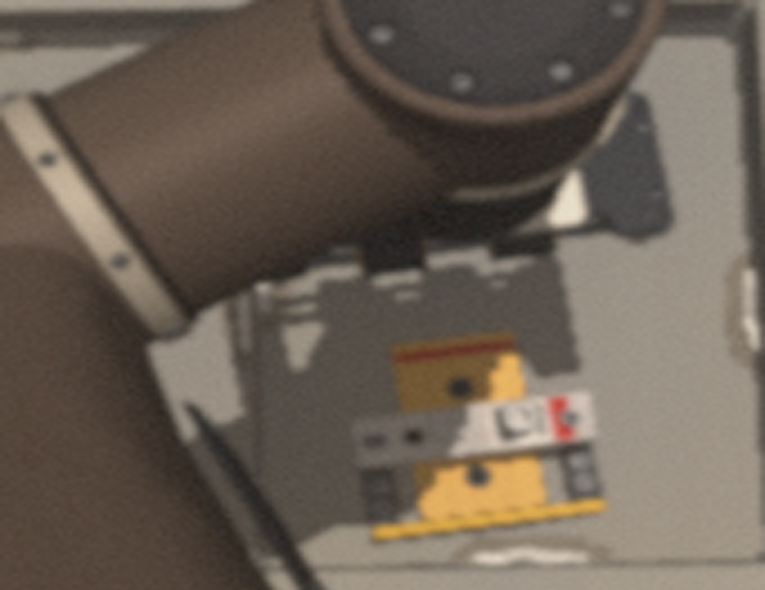

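The plate butts squarely against the yellow bar in both views: bar at about (490,520) in the top crop and (480,420) in the scene crop. The nuts are still on the cell and the fingers are clear. The tail is at about 64.5 mm in the fixture frame, where 65 mm is home.

```bash
python3 -c "
from plant import r
print(r.close_job())"
```

```text
the job is handed in; nothing more can be done
None
```

The job is handed in: the shim was pushed under the load cell and rests square against the yellow stop bar, the fingers are clear, and the pictures show the nuts still in place; no verdict came back.

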